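Press the corkscrew and bottle opener home in the bar-tool case

TASK

Put the bar set back in its case: press the corkscrew and the bottle opener into their own shaped cutouts, each lying flat and pushed fully home past the orange grips so that it stays put when you let go. Lower and press them in, do not drop or slam them, and leave the foil cutter and stopper in the case, the wine bottle and the mug where they are.

Things in the scene. Friction and masses are not known exactly. Their poses are not given: they have to be found in the camera images.
- case: Open wooden bar-tool case, fixed: dark grey rigid insert 180 (x) x 250 (y) mm in a 9 mm rim; lid folded back flat on the +x side, 22 mm high. Origin: insert's centre at counter height; x to the lid, y along the long side. Insert top 24 mm high (rim 25). Cutouts 14 mm deep, straight-walled, 2 mm clear of the tool (5 mm beside the screw): an empty T and handle-and-head shape, two filled.
- corkscrew_cutout (a point): Where the corkscrew's origin lies when home: on the floor of the T cutout, 10 mm above the counter, at case x, y = (-50, 55) mm; axes as the case's, corkscrew x along this x. From each long side (+x, -x) of the handle part two orange sprung ribs, 22 mm long at y = 24 and -24 mm, slope in to 2 mm past the tool's outline, 2 to 11 mm below the insert's top. See rib_top for the push it takes.
- opener_cutout (a point): Where the opener's origin lies when home: on the floor of the handle-and-head cutout, 10 mm above the counter, at case x, y = (-37, -42) mm; axes as the case's, opener x along this x. At the middle of both long sides (+y, -y) of the handle part one orange sprung rib, 40 mm long, slopes in to 2 mm past the tool's outline, 2 to 11 mm below the insert's top. See rib_top.
- rib_top (a point): Top inner edge of the orange rib on the +y side of the opener cutout. In either cutout a tool laid in by its own weight rests on the ribs 6 to 7 mm above home. Pushing its handle's middle down with about 10 N (up to 16) spreads the ribs by 2 mm each; it then slides to the floor and friction holds it.
- corkscrew: T corkscrew lying flat, 80-145 g: pale wooden handle 24 (x) x 92 (y) x 28 (z) mm with brass band, steel screw 10 mm thick, low (z 0-10), from mid-handle to x = 84. Origin: centre of the handle's underside; x to the screw's tip, y along the handle. Grip across its 24 mm with fingertips 15 mm or more above the underside: clears screw and insert. Home, its top is 38 mm above the counter.
- opener: Bottle opener lying flat, 90-160 g: dark wooden handle 74 (x) x 24 (y) x 28 (z) mm with brass band, flat steel head 38 x 40 x 8 mm, low, at its +x end (x 37 to 75). Origin: centre of the handle's underside; x from handle to head. Grip across its 24 mm with fingertips 15 mm or more above the underside to clear the insert. Home, its top is 38 mm above the counter.
- foil_cutter: Black square foil cutter with a red dot, 44 x 44 x 20 mm, loose in its own cutout in the corner of the insert towards +x, +y of the case; origin at the centre of its underside. It stays there.
- stopper: Bottle stopper, black base 31 mm across and steel knob, 45 mm tall, loose in its own cutout in the corner towards +x, -y of the case; origin at the centre of its underside. It stays there.
- wine: Green wine bottle standing on the counter on the left, 74 mm across, 290 mm tall; origin at the centre of its underside. Not part of the job.
- mug: Blue mug standing on the counter on the right, 82 mm across, 95 mm tall; origin at the centre of its underside. Not part of the job.
Not all that is in view belongs to the job. What is shaped like the opener but red is not meant.

How it is judged:
By the outcome, as a careful person would: the job done as asked, in the order asked, and still so for the second after the job is handed in, with the robot touching nothing.
It also fails if it takes over 67 s, if anything falls off the work surface, if the arm or the gripper's body presses on something with over 40 N, if the wrist force passes 120 N, or if a joint passes its speed limit or range.

ROBOT

A 7-joint arm with a two-finger parallel gripper is mounted at the origin on the work surface. World frame = base frame: x ahead of the robot, y to its left, z up, the work surface at z = 0. Lengths are in m, angles in rad, forces in N, time in s.
With the tool pointing down it reaches from about 0.4 to 0.85 m from the base axis. Payload 10.4 kg.
Tool frame: the origin (TCP) lies midway between the tips of the shut fingers; the grasp point (between the pads) lies 19 mm behind it (manip.tcp_to_grasp is the distance from the TCP to the grasp point, in m); z points along the fingers, y is the line along which they close (so a half turn about z gives the same grasp; the last joint's range is limited). The gripper opens to 85 mm and grips with 20 to 120 N. Pads are 22 mm wide; open, the fingers measure 114 mm over their backs; the gripper's body (76 mm by 85 mm) begins 54 mm behind the grasp point. The pads swing forward as they close: fully open they stand 13 mm farther back than shut.
Start: joints at [-1.22, 0.332, -0.065, 1.46, 0.022, 1.35, -0.088], TCP at [0.228, 0.582, 0.231] pointing down, gripper open.
Joint ranges: [-2.6, 2.6], [-0.5, 2.12], [-1.47, 1.34], [0.16, 2.42], [-1.27, 4.41], [0.06, 2.06], [-2.6, 2.6]. Speed limits (rad/s): [2.22, 2.22, 2.79, 2.79, 3.14, 3.14, 3.14].

INTERFACE

Orientations are given as a unit quaternion [x, y, z, w].
In Python, from workcell import manip gives the robot as it stands.
- The arm moves only by the shell command python3 -m jog 'ROWS' [FORCE]. ROWS is a JSON object of lists of equal length, an entry for each row: "offset": the shift along the world's x, y, z in m, a list of three; "yaw": the turn about the world's z in degrees; "jaw": the closure, from 0 (fully open) to 1 (shut). A call has 1 to 20 rows; each row shifts and turns the commanded pose from where the row before left it; what a row does not reach is not made up. A row lasts 1/12 s, in which the tool goes at most 41.7 mm and 7.16 degrees, less where a joint would pass 70% of its speed; a pose out of reach is approached as far as the arm can. A call is refused whole if a number of a shift passes 0.0417 or a number of a turn 7.16, either way. A call with a gripper value outside its range is refused whole. The fingers move at their own pace and stop on an object; FORCE is the grip in N (left out, the last holds). Time passes only in rows, so rows that do not move let the fingers close. It gives the time, the measured TCP pose, the force, the opening and the grip force at its end, in the units of the state.
- manip.get_obs(): the state, without advancing time (a new reading comes with each control period).
- manip.camera(name): name is "side" or "top"; returns a dict with "frame" (384x512x3 uint8, red, green, blue), "camera_matrix" (3x3 intrinsics, pixels), "eye" and "attitude" of the camera in the world. Camera axes: x right, y up, looking along -z (the intrinsics and any distortion apply to the point x, -y, -z); pixel columns grow to the right and rows downward; lengths in m; the calibration is good to about 2 mm. A picture is of the moment at which its call begins. There is no depth.
- manip.hand_in(): hands the job in; it is judged then, once.
Trained networks look in a picture, given as the dict that the camera call returned (one of the last four; its "shot" number tells which), for a name from the list of things; names that differ only in an ending like _2 or _b are one class to them, and where a whole thing is asked for, a point or a joint stands for the part that bears it (a point fixed in the world has none). Each returns a list of dicts, best first, with "score" (0 to 1); they miss things now and then, are a little off and sometimes report something else, mostly with a low value. They report only what shows in the picture. A call takes as long as a camera call. They do not tell look-alikes from the thing itself.
- manip.masks_of(picture, name): "region" (384x512 bool, what is visible of it).
- manip.tip_of(picture, name): "at" ([x, y, z] in m, in world coordinates, good to about 4 mm: a listed point, or the origin of a listed thing).
The state is a dict: "clock": time; "joint_pos": joint angles; "joint_velocities": joint speeds; "tau": joint torques, N m; "position": TCP position; "ee_rot": TCP orientation; "ft_force": force on the tool from outside, world axes, zero at the start; "torque": the same for the moment, N m; "grip_width": opening from 0.0 (shut) to 1.0 (fully open); "grasp_force": force on a finger pad.
Only numpy, scipy, OpenCV 4.12 (cv2) and the standard library are available. Lean on these libraries where they do the work, as an engineer would, in place of code of your own. Each camera call takes 0.05 s, during which the arm holds its last target. There are 200 camera calls.

## Working session

There is one attempt and no reset: what is moved stays moved. The work goes in short steps, Python scripts to look and compute and a shell command to move; the robot and the scene stay as the last step left them, time stands still between calls to the robot, and variables do not carry over. Pictures are saved under pics/ and viewed, at most 10 in all, crops included, and the job is handed in when it is done.

```bash
mkdir -p pics; ls; python3 - <<'E'
from workcell import manip
import cv2
for n in("top","side"):
    p=manip.camera(n); cv2.imwrite(f"pics/{n}0.png",p["frame"][:,:,::-1]); print(n,p["camera_matrix"],p["eye"],p["attitude"],p.keys())
    for k in("case","corkscrew","opener","corkscrew_cutout","opener_cutout","rib_top","foil_cutter","stopper"):
        print(k,[(x["at"],x["score"]) for x in manip.tip_of(p,k)][:3])
o=manip.get_obs();print({k:o[k] for k in("clock","position","ee_rot","ft_force","grip_width")},manip.tcp_to_grasp)
E
```

```text
pics
top [[484.65727323   0.         260.70224296]
 [  0.         484.65727323 193.95231849]
 [  0.           0.           1.        ]] [0.28539646 0.0121543  1.62412905] [ 0.02507447 -0.03813851 -0.69570757  0.71687356] dict_keys(['frame', 'camera_matrix', 'eye', 'attitude', 'shot'])
case [([0.5319, -0.0239, 0.0012], 0.88), ([0.5185, -0.348, -0.0018], 0.18)]
corkscrew [([0.4689, 0.3253, -0.0002], 0.67)]
opener [([0.5217, -0.3527, -0.001], 0.88), ([0.4068, -0.295, 0.0016], 0.75), ([0.4172, -0.4189, 0.0006], 0.68)]
corkscrew_cutout [([0.6076, 0.0559, 0.0084], 0.72), ([0.495, 0.0479, 0.0063], 0.66)]
opener_cutout [([0.4808, -0.0503, 0.0088], 0.83)]
rib_top [([0.4851, -0.0412, 0.0253], 0.87), ([0.4837, -0.0526, 0.0088], 0.73)]
foil_cutter [([0.6074, 0.056, 0.0096], 0.5)]
stopper [([0.5468, -0.1339, 0.0146], 0.42)]
side [[433.34297981   0.         254.46626664]
 [  0.         433.34297981 186.55010813]
 [  0.           0.           1.        ]] [-0.38800304 -0.84963129  0.70308378] [ 0.47289643 -0.19134576 -0.33070584  0.79397067] dict_keys(['frame', 'camera_matrix', 'eye', 'attitude', 'shot'])
case [([0.5287, -0.0219, 0.0], 0.7)]
corkscrew [([0.471, 0.3256, 0.0012], 0.5)]
opener [([0.5206, -0.3467, -0.0009], 0.7), ([0.4065, -0.2926, 0.001], 0.69), ([0.4125, -0.4245, 0.0002], 0.64)]
corkscrew_cutout [([0.4928, 0.0461, 0.0081], 0.9)]
opener_cutout [([0.4825, -0.0539, 0.0065], 0.76)]
rib_top [([0.4855, -0.0385, 0.0241], 0.85)]
foil_cutter [([0.6081, 0.0557, 0.0069], 0.62)]
stopper [([0.5494, -0.1296, 0.0048], 0.51)]
{'clock': 0.9, 'position': array([0.22820966, 0.58185976, 0.23134365]), 'ee_rot': array([ 1.85812957e-01,  9.82585133e-01,  4.07656032e-05, -1.70613996e-06]), 'ft_force': array([ 0.23340861,  0.50193749, -0.4415865 ]), 'grip_width': 1.0009578455350454} 0.0187
```

View pics/top0.png

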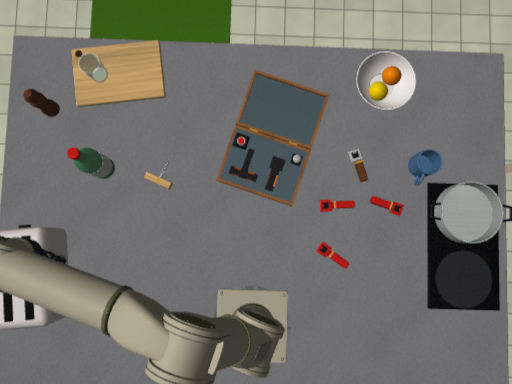

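View pics/side0.png

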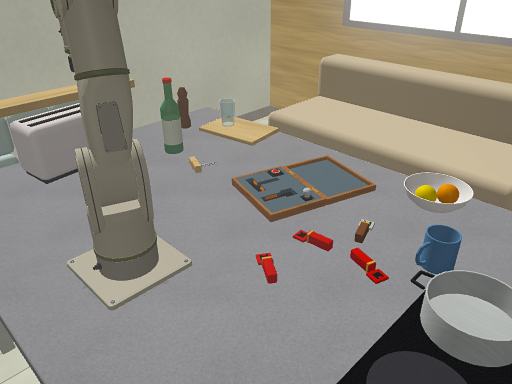

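Four opener-shaped candidates in the top picture: brown with steel head (358,163), and red ones at (337,205), (387,206) and (333,255). The brown one fits (dark wooden handle, steel head, not red). I'll confirm this in an enlarged crop, with the case and corkscrew alongside.

```bash
python3 - <<'E'
import cv2,numpy as np
im=cv2.imread("pics/top0.png")
def c(x,y,w,h,s): return cv2.resize(im[y:y+h,x:x+w],None,fx=s,fy=s,interpolation=cv2.INTER_CUBIC)
a=c(210,115,110,98,5)  #550x490
b=c(335,140,50,49,5); d=c(135,150,50,49,5) # 250x245
cv2.imwrite("pics/crop1.png",np.hstack([a,np.vstack([b,d])]))
E
```

```text
(no output)
```

View pics/crop1.png

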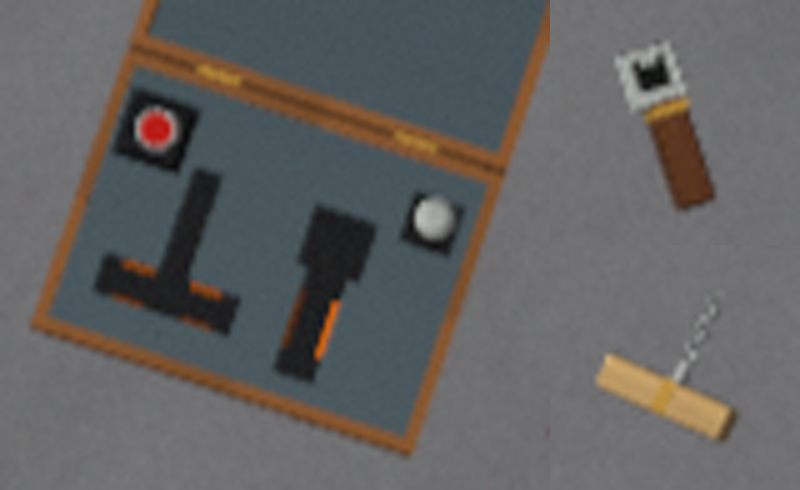

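The crop shows brown opener (steel head up-left, handle down-right) – that's the one meant; the empty T and handle-and-head cutouts have orange ribs, with tips pointing to the lid. Next: sub-pixel model fits.

```bash
cat > fit.py <<'E'
import cv2,numpy as np
from scipy.optimize import minimize
from scipy.spatial.transform import Rotation as R
def proj(p,P):
    q=R.from_quat(p["attitude"]).inv().apply(np.asarray(P,float)-p["eye"])*[1,-1,-1]
    h=q@np.asarray(p["camera_matrix"]).T; return h[:,:2]/h[:,2:]
def world(pts,pose):
    x,y,a=pose[:3]; z=pose[3] if len(pose)>3 else 0
    pts=np.asarray(pts,float); c,s=np.cos(a),np.sin(a)
    return np.c_[x+c*pts[:,0]-s*pts[:,1],y+s*pts[:,0]+c*pts[:,1],z+pts[:,2]]
def rect(x0,x1,y0,y1,z): return [[x0,y0,z],[x1,y0,z],[x1,y1,z],[x0,y1,z]]
S=8
def draw(img,uv,v,o):
    cv2.fillPoly(img,[np.round(((uv-o+.5)*S-.5)*16).astype(np.int32)],v,shift=4)
def down(img,h,w): return cv2.GaussianBlur(cv2.resize(img,(w,h),interpolation=cv2.INTER_AREA),(0,0),.45)
I=rect(-.09,.09,-.125,.125,.0245)
def cut(z=.024):
    t=lambda r,dx,dy:[[a+dx,b+dy,c] for a,b,c in r]
    return [t(rect(-.014,.014,-.048,.048,z),-.05,.055),t(rect(0,.086,-.010,.010,z),-.05,.055),
            t(rect(-.039,.039,-.014,.014,z),-.037,-.042),t(rect(.035,.077,-.022,.022,z),-.037,-.042)]
def fit(p,kind,x0,box=None):
    f=p["frame"].astype(np.float32)
    if kind=="case": ch=f[:,:,2]; out=rect(-.093,.093,-.129,.129,.0245)
    else:
        ch=f[:,:,0]-f[:,:,2]; m=.02; b=box
        out=rect(b[0]-m,b[1]+m,b[2]-m,b[3]+m,0)
    uv=proj(p,world(out,x0)); o=np.floor(uv.min(0)).astype(int)-3; w,h=np.ceil(uv.max(0)).astype(int)+4-o
    T=ch[o[1]:o[1]+h,o[0]:o[0]+w]
    wt=np.zeros((h,w),np.uint8); cv2.fillPoly(wt,[np.round(uv-o).astype(np.int32)],1)
    if kind=="case":
        for r in (rect(.025,.093,.06,.129,.0245),rect(.035,.093,-.129,-.06,.0245)):
            cv2.fillPoly(wt,[np.round(proj(p,world(r,x0))-o).astype(np.int32)],0)
    wt=wt>0
    def cost(x):
        pose=x/100
        im=np.zeros((h*S,w*S),np.float32)
        if kind=="case":
            draw(im,proj(p,world(I,pose)),1.,o)
            for r in cut(): draw(im,proj(p,world(r,pose)),0.,o)
        else:
            pts=rect(*box,0)+rect(*box,.028); q=proj(p,world(pts,pose)).astype(np.float32)
            draw(im,cv2.convexHull(q)[:,0],1.,o)
        M=down(im,h,w)[wt]; t=T[wt]; A=np.c_[M,np.ones(len(M))]
        c,*_=np.linalg.lstsq(A,t,rcond=None); r=t-A@c
        return (np.abs(r)).mean()/abs(c[0]+1e-6)
    x=np.array(x0)*100
    for st in (.6,.15): 
        d=np.diag([st,st,st*5]); r=minimize(cost,x,method="Nelder-Mead",options=dict(initial_simplex=np.vstack([x,x+d]),xatol=.002,fatol=1e-5)); x=r.x
    return x/100,r.fun
CS=(-.012,.012,-.046,.046); OP=(-.037,.037,-.012,.012)
E
python3 - <<'E'
from fit import *
from workcell import manip
print([(n,manip.masks_of(manip.camera("top"),n)[0]["score"]) for n in("wine",)])
for n in("top","side"):
    p=manip.camera(n)
    for k,x,b in(("case",(.53,-.023,-.3),None),("cs",(.47,.325,-.35),CS),("op",(.521,-.35,.25),OP)):
        for a in (0,.1):
            r,c=fit(p,k,(x[0],x[1],x[2]+a),b); print(n,k,r[:2].round(4),np.degrees(r[2]).round(2),round(c,4))
    for k in("wine","mug"): print(k,[(t["at"],t["score"]) for t in manip.tip_of(p,k)][:2])
E
```

```text
[('wine', 0.75)]
top case [ 0.5274 -0.021 ] -17.05 0.0508
top case [ 0.5276 -0.0212] -16.96 0.0692
top cs [0.4658 0.3284] -21.93 0.0528
top cs [0.4673 0.3322] -22.75 0.0582
top op [ 0.5215 -0.3485] 16.55 0.0978
top op [ 0.5214 -0.3494] 19.4 0.099
wine [([0.5056, 0.5115, -0.0023], 0.88)]
mug [([0.5453, -0.5535, -0.0018], 0.68)]
side case [ 0.5293 -0.0217] -16.87 0.0891
side case [ 0.5291 -0.022 ] -16.78 0.0922
side cs [0.4724 0.3353] -24.65 0.1214
side cs [0.4722 0.3346] -25.11 0.1224
side op [ 0.528  -0.3472] 19.94 0.1425
side op [ 0.528  -0.3465] 20.84 0.1307
wine [([0.5047, 0.5142, 0.0021], 0.92), ([0.4938, 0.0459, 0.0068], 0.23)]
mug [([0.5451, -0.5575, -0.0019], 0.62)]
```

```bash
sed -i 's/ch=f\[:,:,0\]-f\[:,:,2\]; m=.02/ch=np.clip((f[:,:,0]-f[:,:,2]),0,lim); m=.02/; s/def fit(p,kind,x0,box=None)/def fit(p,kind,x0,box=None,lim=30)/' fit.py
python3 - <<'E'
from fit import *
from workcell import manip
for n in("top","side"):
    p=manip.camera(n); f=p["frame"].astype(int)
    for k,x,b in(("cs",(.468,.330,-.40),CS),("op",(.523,-.348,.32),OP)):
        u=proj(p,world([[0,0,.028],[b[0],0,.014],[0,b[2],.014]],x)).round().astype(int); print(k,[f[v,w].tolist() for w,v in u])
        for l in (20,40):
            r,c=fit(p,k,x,b,l); print(n,k,l,r[:2].round(4),np.degrees(r[2]).round(2),round(c,4))
E
```

```text
cs [[188, 144, 65], [153, 124, 78], [99, 80, 52]]
top cs 20 [0.4659 0.328 ] -21.4 0.0417
top cs 40 [0.4662 0.3296] -22.23 0.0274
op [[94, 56, 34], [71, 47, 33], [75, 50, 35]]
top op 20 [ 0.5206 -0.3486] 18.11 0.0309
top op 40 [ 0.521  -0.3493] 18.31 0.0621
cs [[202, 171, 100], [140, 117, 78], [126, 106, 81]]
side cs 20 [0.4691 0.3302] -22.58 0.0502
side cs 40 [0.47  0.332] -24.27 0.0414
op [[125, 80, 50], [71, 47, 37], [60, 40, 28]]
side op 20 [ 0.5268 -0.348 ] 18.87 0.0358
side op 40 [ 0.5282 -0.3469] 19.15 0.0602
```

```bash
python3 -m jog '{"offset":[[0.012,-0.0126,-0.0065],[0.012,-0.0126,-0.0065],[0.012,-0.0126,-0.0065],[0.012,-0.0126,-0.0065],[0.012,-0.0126,-0.0065],[0.012,-0.0126,-0.0065],[0.012,-0.0126,-0.0065],[0.012,-0.0126,-0.0065],[0.012,-0.0126,-0.0065],[0.012,-0.0126,-0.0065],[0.012,-0.0126,-0.0065],[0.012,-0.0126,-0.0065],[0.012,-0.0126,-0.0065],[0.012,-0.0126,-0.0065],[0.012,-0.0126,-0.0065],[0.012,-0.0126,-0.0065],[0.012,-0.0126,-0.0065],[0.012,-0.0126,-0.0065],[0.012,-0.0126,-0.0065],[0.012,-0.0126,-0.0065]],"yaw":[-4.55,-4.55,-4.55,-4.55,-4.55,-4.55,-4.55,-4.55,-4.55,-4.55,-4.55,-4.55,-4.55,-4.55,-4.55,-4.55,-4.55,-4.55,-4.55,-4.55],"jaw":[0.3,0.3,0.3,0.3,0.3,0.3,0.3,0.3,0.3,0.3,0.3,0.3,0.3,0.3,0.3,0.3,0.3,0.3,0.3,0.3]}' 60
cat > st.py <<'E'
from fit import *
from workcell import manip
def st():
    o=manip.get_obs(); y=R.from_quat(o["ee_rot"]).as_matrix()[:,1]
    print(round(o["clock"],2),"pos",np.round(o["position"],4),"yawY",np.degrees(np.arctan2(y[1],y[0])).round(2),"F",np.round(o["ft_force"],1),"w",round(o["grip_width"],3),"g",np.round(o["grasp_force"],1),"j",np.round(o["joint_pos"],2))
    return o
if __name__=="__main__": st()
E
python3 st.py
```

```text
clock: 3.07
position: [0.4688, 0.3293, 0.1011]
ee_rot: [0.832, 0.555, 0.0, -0.0]
ft_force: [0.2, -0.6, 0.3]
grip_width: 0.7
grasp_force: 0.0
3.07 pos [0.4688 0.3293 0.1011] yawY -22.64 F [ 0.2 -0.6  0.3] w 0.7 g 0.0 j [-0.95  0.33  0.31  1.77 -0.11  1.06 -1.  ]
```

```bash
python3 -m jog '{"offset":[[0,0,-0.014],[0,0,-0.014],[0,0,-0.014],[0,0,-0.014],[0,0,-0.014],[0,0,-0.014],[0,0,0],[0,0,0],[0,0,0],[0,0,0],[0,0,0],[0,0,0],[0,0,0],[0,0,0]],"yaw":[0,0,0,0,0,0,0,0,0,0,0,0,0,0],"jaw":[0.3,0.3,0.3,0.3,0.3,0.3,0.3,1,1,1,1,1,1,1]}' 60; python3 st.py
```

```text
clock: 4.23
position: [0.469, 0.3304, 0.0187]
ee_rot: [0.831, 0.556, 0.001, -0.0]
ft_force: [-0.7, -1.3, 5.9]
grip_width: 0.261
grasp_force: 59.6
4.23 pos [0.469  0.3304 0.0187] yawY -22.42 F [-0.7 -1.3  5.9] w 0.261 g 59.6 j [-0.93  0.44  0.29  1.82 -0.15  0.9  -0.97]
```

```bash
python3 -m jog '{"offset":[[0,0,0.012],[0,0,0.017],[0,0,0.017],[0,0,0.017],[0.002,-0.0203,0],[0.002,-0.0203,0],[0.002,-0.0203,0],[0.002,-0.0203,0],[0.002,-0.0203,0],[0.002,-0.0203,0],[0.002,-0.0203,0],[0.002,-0.0203,0],[0.002,-0.0203,0],[0.002,-0.0203,0],[0.002,-0.0203,0],[0.002,-0.0203,0],[0.002,-0.0203,0],[0.0015,-0.0206,-0.01]],"yaw":[0,0,0,0,0.39,0.39,0.39,0.39,0.39,0.39,0.39,0.39,0.39,0.39,0.39,0.39,0.39,0.39],"jaw":[1,1,1,1,1,1,1,1,1,1,1,1,1,1,1,1,1,1]}' 60
python3 -m jog '{"offset":[[0,0,0],[0,0,0]],"yaw":[0,0],"jaw":[1,1]}' 
cat > snap.py <<'E'
import sys; from st import *
st(); out=[]
for n,(x,y,w,h) in (("top",(205,115,120,100)),("side",(215,130,120,100))):
    p=manip.camera(n); out.append(cv2.resize(p["frame"][y:y+h,x:x+w,::-1],None,fx=3.3,fy=3.3,interpolation=cv2.INTER_CUBIC))
    np.save(f"pics/{n}_last.npy",p,allow_pickle=True)
    for k in sys.argv[2:]: print(n,k,[(t["at"],t["score"]) for t in manip.tip_of(p,k)][:3])
cv2.imwrite(sys.argv[1],np.hstack(out))
E
python3 snap.py pics/s1.png corkscrew
```

```text
clock: 5.73
position: [0.4971, 0.0447, 0.0727]
ee_rot: [0.804, 0.595, 0.002, 0.0]
ft_force: [0.7, 0.7, -0.5]
grip_width: 0.258
grasp_force: 59.0
clock: 5.9
position: [0.4955, 0.0444, 0.0708]
ee_rot: [0.804, 0.594, -0.0, -0.0]
ft_force: [-0.0, 0.5, -0.2]
grip_width: 0.259
grasp_force: 59.0
5.9 pos [0.4955 0.0444 0.0708] yawY -17.1 F [-0.   0.5 -0.2] w 0.259 g 59.0 j [-0.59  0.22  0.45  1.99 -0.12  0.95 -0.38]
top corkscrew []
side corkscrew [([0.4976, 0.0403, 0.0525], 0.57)]
```

View pics/s1.png

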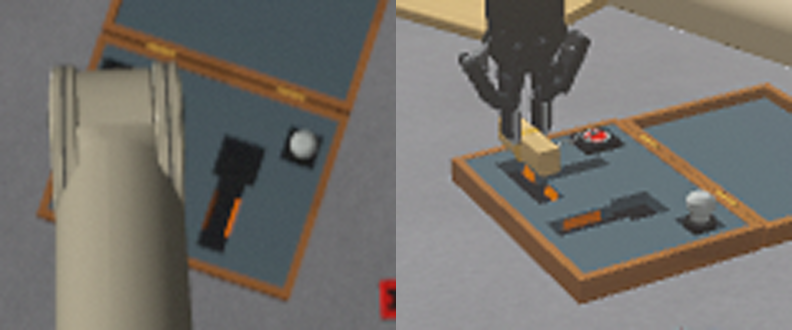

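The side crop shows the corkscrew held level over the T cutout (handle end near crop 545,155). I'll raise it against the plain counter and measure where it sits in the hand.

```bash
python3 -m jog '{"offset":[[0,0,0.015],[0,0,0.015],[0,0,0.015],[0,0,0.015],[0,0,0],[0,0,0]],"yaw":[0,0,0,0,0,0],"jaw":[1,1,1,1,1,1]}' >/dev/null
cat > hand.py <<'E'
import sys; from st import *
# tool-in-hand fit in side camera: x,y shift from nominal, far-from-finger parts only
def handfit(p,box,yaw,o,under,lim=25):
    P=o["position"]; f=p["frame"].astype(np.float32); ch=np.clip(f[:,:,0]-f[:,:,2],0,lim)
    long_y=box[3]>box[1]
    w=[box[0]-.015,box[1]+.015,box[2]-.015,-.016] if long_y else [box[0]-.015,-.016,box[2]-.015,box[3]+.015]
    z0=P[2]-under
    win=rect(*w,.002)+rect(*w,.024)
    q=cv2.convexHull(proj(p,world(win,(P[0],P[1],yaw,z0))).astype(np.float32))[:,0]
    oo=np.floor(q.min(0)).astype(int)-2; W,H=np.ceil(q.max(0)).astype(int)+3-oo
    wt=np.zeros((H,W),np.uint8); cv2.fillPoly(wt,[np.round(q-oo).astype(np.int32)],1); wt=wt>0
    T=ch[oo[1]:oo[1]+H,oo[0]:oo[0]+W]
    def cost(d):
        im=np.zeros((H*S,W*S),np.float32); c,s=np.cos(yaw),np.sin(yaw)
        pose=(P[0]+(c*d[0]-s*d[1])/1e3,P[1]+(s*d[0]+c*d[1])/1e3,yaw,z0)
        draw(im,cv2.convexHull(proj(p,world(rect(*box,0)+rect(*box,.028),pose)).astype(np.float32))[:,0],1.,oo)
        M=down(im,H,W)[wt]; t=T[wt]; A=np.c_[M,np.ones(len(M))]; c_=np.linalg.lstsq(A,t,rcond=None)[0]
        return np.abs(t-A@c_).mean()/abs(c_[0]+1e-6)
    for st0 in ([0,0],[2,3],[-2,-3]):
        r=minimize(cost,st0,method="Nelder-Mead",options=dict(initial_simplex=np.array(st0)+np.array([[0,0],[3,0],[0,3]]),xatol=.05,fatol=1e-5))
        print("shift in tool axes mm",r.x.round(2),round(r.fun,4))
    return oo,W,H
if __name__=="__main__":
    o=st(); p=manip.camera("side")
    if sys.argv[1]=="cs": a=handfit(p,CS,np.radians(-17.0),o,.0187)
    else: a=handfit(p,OP,np.radians(float(sys.argv[2])),o,float(sys.argv[3]))
    (x,y),w,h=a; cv2.imwrite("pics/hand_%s.png"%sys.argv[1],cv2.resize(p["frame"][y-15:y+h+15,x-30:x+w+15,::-1],None,fx=6,fy=6,interpolation=cv2.INTER_CUBIC))
    for i in range(3):
        print([(t["at"],t["score"]) for t in manip.tip_of(manip.camera("side"),{"cs":"corkscrew","op":"opener"}[sys.argv[1]])][:2])
E
python3 hand.py cs
```

```text
6.6 pos [0.4961 0.0462 0.1308] yawY -16.89 F [-0.8 -0.5 -1.4] w 0.257 g 59.1 j [-0.61  0.14  0.46  1.94 -0.07  1.08 -0.42]
shift in tool axes mm [0.63 1.51] 0.0525
shift in tool axes mm [1.21 1.36] 0.0509
shift in tool axes mm [0.81 0.66] 0.0521
[([0.4978, 0.0413, 0.1127], 0.48)]
[([0.5454, -0.558, 0.0026], 0.72)]
[([0.4975, 0.041, 0.1137], 0.55)]
```

View pics/hand_cs.png

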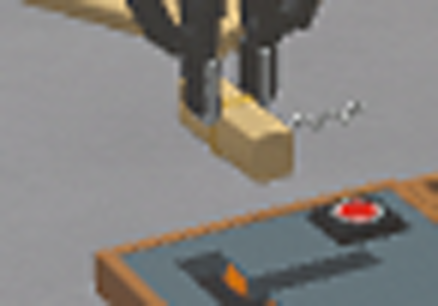

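```bash
python3 - <<'E'
from st import *
o=st(); P=o["position"]; p=manip.camera("side"); f=p["frame"][:,:,::-1]
x,y,w,h=225,100,66,60; k=6; out=[]
for sy in (0.001,-.005):
    im=cv2.resize(f[y:y+h,x:x+w],None,fx=k,fy=k,interpolation=cv2.INTER_NEAREST)
    a=np.radians(-17); s,c=np.sin(a),np.cos(a)
    for b,col in ((CS,(0,255,0)),((-.012,.012,-.011,.011),(255,0,255))):
        d=sy if b is CS else 0
        pose=(P[0]-s*d,P[1]+c*d,a,P[2]-.0187)
        top=.028 if b is CS else .05; bot=0 if b is CS else .0187
        A=proj(p,world(rect(*b,bot),pose)); B=proj(p,world(rect(*b,top),pose))
        g=lambda u:np.round((u-[x,y]+.5)*k).astype(np.int32)
        cv2.polylines(im,[g(A)],1,col,1);cv2.polylines(im,[g(B)],1,col,1)
        for i in range(4): cv2.line(im,tuple(map(int,g(A)[i])),tuple(map(int,g(B)[i])),col,1)
    out.append(im)
cv2.imwrite("pics/ov1.png",np.hstack(out))
E
```

```text
6.95 pos [0.4954 0.0453 0.1297] yawY -16.96 F [ 0.6  0.4 -1.4] w 0.255 g 59.1 j [-0.61  0.14  0.46  1.94 -0.07  1.08 -0.42]
```

View pics/ov1.png

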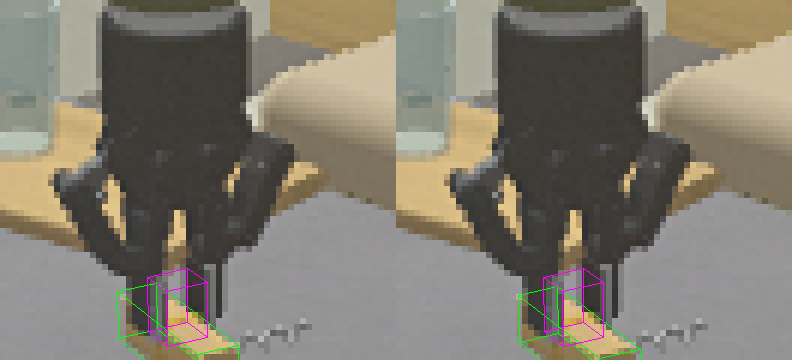

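```bash
cat > hand2.py <<'E'
import sys; from st import *
def handfit(p,box,yaw,P,under,lim=25):
    f=p["frame"].astype(np.float32); ch=np.clip(f[:,:,0]-f[:,:,2],0,lim); z0=P[2]-under; c,s=np.cos(yaw),np.sin(yaw)
    hull=lambda b,za,zb,d=(0,0,0):cv2.convexHull(proj(p,world(rect(*b,za)+rect(*b,zb),(P[0]+(c*d[0]-s*d[1])/1e3,P[1]+(s*d[0]+c*d[1])/1e3,yaw,z0+d[2]/1e3))).astype(np.float32))[:,0]
    m=.012; q=hull((box[0]-m,box[1]+m,box[2]-m,box[3]+m),-.006,.031)
    oo=np.floor(q.min(0)).astype(int)-2; W,H=np.ceil(q.max(0)).astype(int)+3-oo
    wt=np.zeros((H,W),np.uint8); cv2.fillPoly(wt,[np.round(q-oo).astype(np.int32)],1)
    fb=(-.034,.034,-.014,.014) if box[3]>box[1] else (-.014,.014,-.034,.034)
    cv2.fillPoly(wt,[np.round(hull(fb,.012,.08)-oo).astype(np.int32)],0)
    T=ch[oo[1]:oo[1]+H,oo[0]:oo[0]+W]; wt=wt>0
    def cost(d):
        im=np.zeros((H*S,W*S),np.float32); draw(im,hull(box,0,.028,d),1.,oo)
        M=down(im,H,W)[wt]; t=T[wt]; A=np.c_[M,np.ones(len(M))]; k=np.linalg.lstsq(A,t,rcond=None)[0]
        return np.abs(t-A@k).mean()/abs(k[0]+1e-6)
    for free in ([0,1],[1,2],[0,1,2]):
        best=None
        for s0 in (0,3,-3):
            g=lambda v:[v[free.index(i)] if i in free else 0. for i in range(3)]
            x=np.full(len(free),float(s0)); r=minimize(lambda v:cost(g(v)),x,method="Nelder-Mead",options=dict(initial_simplex=np.vstack([x,x+3*np.eye(len(x))]),xatol=.03,fatol=1e-5))
            if best is None or r.fun<best.fun: best=r
        print(free,np.round(best.x,2),round(best.fun,4))
    (x,y)=oo; return wt.sum()
if __name__=="__main__":
    for n in ("side","top"):
        o=st(); p=manip.camera(n)
        B={"cs":CS,"op":OP}[sys.argv[1]]; print(n,handfit(p,B,np.radians(float(sys.argv[2])),o["position"],float(sys.argv[3])))
        print([(t["at"],t["score"]) for t in manip.tip_of(p,{"cs":"corkscrew","op":"opener"}[sys.argv[1]])][:2])
E
python3 hand2.py cs -17 .0187
```

```text
7.0 pos [0.4955 0.0453 0.1299] yawY -16.96 F [ 0.6  0.6 -1.8] w 0.26 g 59.1 j [-0.61  0.14  0.46  1.94 -0.07  1.08 -0.42]
[0, 1] [0.48 0.01] 0.0812
[1, 2] [-1.3   0.64] 0.0812
[0, 1, 2] [ 3.15  5.07 -2.62] 0.081
side 311
[([0.4928, 0.0476, 0.009], 0.54), ([0.4974, 0.0386, 0.1119], 0.5)]
7.1 pos [0.4956 0.0453 0.1301] yawY -16.96 F [-0.   0.9 -0.2] w 0.255 g 59.1 j [-0.61  0.14  0.46  1.94 -0.07  1.08 -0.42]
[0, 1] [12.32 67.54] 0.5418
[1, 2] [27.55 83.77] 0.5206
[0, 1, 2] [ 16.22  33.42 -28.89] 0.5439
top 479
[([0.5039, 0.5107, -0.0027], 0.44)]
```

```bash
python3 -m jog '{"offset":[[0.001,0.0007,-0.0137],[0,0,-0.0137],[0,0,-0.0137],[0,0,-0.0137],[0,0,-0.0137],[0,0,-0.0137],[0,0,0],[0,0,0],[0,0,0]],"yaw":[0,0,0,0,0,0,0,0,0],"jaw":[1,1,1,1,1,1,1,1,1]}' 80 >/dev/null; python3 st.py
python3 -m jog '{"offset":[[0,0,-0.0015],[0,0,-0.0015],[0,0,-0.0015],[0,0,-0.0015],[0,0,0]],"yaw":[0,0,0,0,0],"jaw":[1,1,1,1,1]}' >/dev/null; python3 st.py
```

```text
7.95 pos [0.4972 0.0461 0.0489] yawY -16.96 F [-0.1 -0.2 -1.2] w 0.258 g 82.9 j [-0.58  0.26  0.45  2.   -0.14  0.91 -0.36]
8.37 pos [0.497  0.0463 0.0423] yawY -16.94 F [0.3 0.2 2.1] w 0.25 g 83.4 j [-0.58  0.27  0.44  2.01 -0.15  0.89 -0.35]
```

```bash
for i in 1 2; do python3 -m jog '{"offset":[[0,0,-0.001],[0,0,-0.001],[0,0,0]],"yaw":[0,0,0],"jaw":[1,1,1]}' >/dev/null; python3 st.py; done
```

```text
8.62 pos [0.4973 0.0467 0.0408] yawY -16.93 F [-1.7  1.7  9. ] w 0.247 g 84.3 j [-0.58  0.27  0.44  2.01 -0.15  0.89 -0.35]
8.87 pos [0.4976 0.0467 0.0391] yawY -16.94 F [-1.6  1.7 12.5] w 0.251 g 84.7 j [-0.58  0.28  0.44  2.01 -0.15  0.88 -0.35]
```

```bash
python3 - <<'E'
from st import *
o=st(); print("torque",np.round(o["torque"],3),"tilt",np.round(R.from_quat(o["ee_rot"]).as_matrix()[:,2],4))
p=manip.camera("side"); cv2.imwrite("pics/s2.png",cv2.resize(p["frame"][140:200,225:305,::-1],None,fx=9,fy=9,interpolation=cv2.INTER_CUBIC))
E
```

```text
8.87 pos [0.4976 0.0467 0.0391] yawY -16.94 F [-1.6  1.7 12.5] w 0.251 g 84.7 j [-0.58  0.28  0.44  2.01 -0.15  0.88 -0.35]
torque [-0.066  0.683 -0.227] tilt [ 0.0016  0.0011 -1.    ]
```

View pics/s2.png

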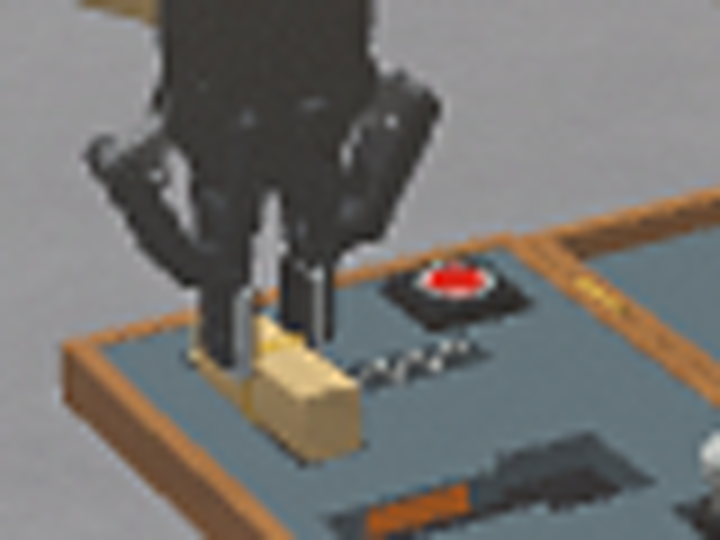

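The handle's -y end stands on the insert surface (the full end face shows at 335,430), and the moment agrees. It needs a shift to case +y.

```bash
python3 -m jog '{"offset":[[0,0,0.003],[0,0,0.003],[0.001,0.0034,0],[0,0,0],[0,0,-0.002],[0,0,-0.002],[0,0,-0.002],[0,0,0]],"yaw":[0,0,0,0,0,0,0,0],"jaw":[1,1,1,1,1,1,1,1]}' >/dev/null; 
cat > st2.py <<'E'
from st import *
o=st(); F=o["ft_force"]; T=o["torque"]; print("T",np.round(T,3))
E
python3 st2.py;  python3 -m jog '{"offset":[[0,0,-0.001],[0,0,-0.001],[0,0,0]],"yaw":[0,0,0],"jaw":[1,1,1]}' >/dev/null; python3 st2.py
```

```text
9.58 pos [0.4979 0.0493 0.0378] yawY -16.97 F [ 1.6 -0.8 -1. ] w 0.249 g 83.1 j [-0.58  0.28  0.44  2.01 -0.15  0.88 -0.36]
T [-0.071 -0.41  -0.021]
9.83 pos [0.4983 0.0493 0.0363] yawY -16.97 F [ 2.8 -0.4 -0.9] w 0.257 g 83.1 j [-0.58  0.28  0.44  2.01 -0.16  0.88 -0.35]
T [-0.173 -0.843 -0.016]
```

```bash
python3 -m jog '{"offset":[[0.001,-0.0003,0],[0,0,-0.001],[0,0,-0.001],[0,0,0]],"yaw":[0,0,0,0],"jaw":[1,1,1,1]}' >/dev/null; python3 st2.py;  python3 -m jog '{"offset":[[0,0,-0.001],[0,0,-0.001],[0,0,0]],"yaw":[0,0,0],"jaw":[1,1,1]}' >/dev/null; python3 st2.py
```

```text
10.17 pos [0.4987 0.0493 0.0342] yawY -16.95 F [-0.3 -0.2  2.9] w 0.247 g 83.7 j [-0.58  0.29  0.44  2.01 -0.16  0.88 -0.35]
T [-0.025 -0.158 -0.036]
10.42 pos [0.4988 0.0495 0.0322] yawY -16.95 F [-0.4  1.4  3. ] w 0.252 g 83.6 j [-0.58  0.29  0.44  2.01 -0.16  0.87 -0.35]
T [ 0.08  -0.22  -0.085]
```

```bash
for i in 1 2; do python3 -m jog '{"offset":[[0,0,-0.001],[0,0,-0.001],[0,0,0]],"yaw":[0,0,0],"jaw":[1,1,1]}' >/dev/null; python3 st2.py; done
```

```text
10.67 pos [0.4985 0.0492 0.0299] yawY -16.95 F [2.2 0.4 0.1] w 0.249 g 83.4 j [-0.58  0.3   0.44  2.01 -0.16  0.87 -0.35]
T [ 0.173 -0.268 -0.016]
10.92 pos [0.4985 0.0487 0.0287] yawY -17.0 F [-5.9 -2.1 16.5] w 0.248 g 85.1 j [-0.58  0.3   0.44  2.01 -0.17  0.87 -0.35]
T [-0.175  1.087  0.069]
```

```bash
for i in 1 2; do python3 -m jog '{"offset":[[0,0,-0.001],[0,0,0]],"yaw":[0,0],"jaw":[1,1]}' >/dev/null; python3 st2.py; done
```

```text
11.08 pos [0.4985 0.0487 0.0287] yawY -17.0 F [-12.4  -3.1  31.4] w 0.248 g 86.9 j [-0.58  0.3   0.44  2.01 -0.17  0.87 -0.34]
T [-0.34   2.502  0.051]
11.25 pos [0.4986 0.0487 0.0286] yawY -17.01 F [-18.7  -3.6  46.2] w 0.252 g 88.8 j [-0.58  0.3   0.44  2.01 -0.17  0.87 -0.34]
T [-0.546  3.876  0.093]
```

```bash
python3 -m jog '{"offset":[[0,0,0.002],[0,0,0],[0,0,0],[0,0,0],[0,0,0],[0,0,0],[0,0,0.005],[0,0,0.01],[0,0,0.02],[0,0,0.03],[0,0,0.03]],"yaw":[0,0,0,0,0,0,0,0,0,0,0],"jaw":[1,0.5,0.5,0.5,0.5,0.5,0.5,0.5,0.5,0.5,0.5]}' 60 >/dev/null; python3 st2.py
python3 - <<'E'
from st import *
p=manip.camera("side"); print([(t["at"],t["score"]) for t in manip.tip_of(p,"corkscrew")][:2])
E
```

```text
12.17 pos [0.4982 0.0488 0.1247] yawY -16.98 F [ 0.8 -1.   0. ] w 0.501 g 0.0 j [-0.62  0.15  0.47  1.94 -0.08  1.07 -0.42]
T [-0.015 -0.062  0.04 ]
[([0.5013, 0.0426, 0.011], 0.68)]
```

```bash
python3 -m jog '{"offset":[[0.0012,-0.0199,0],[0.0012,-0.0199,0],[0.0012,-0.0199,0],[0.0012,-0.0199,0],[0.0012,-0.0199,0],[0.0012,-0.0199,0],[0.0012,-0.0199,0],[0.0012,-0.0199,0],[0.0012,-0.0199,0],[0.0012,-0.0199,0],[0.0012,-0.0199,0],[0.0012,-0.0199,0],[0.0012,-0.0199,0],[0.0012,-0.0199,0],[0.0012,-0.0199,0],[0.0012,-0.0199,0],[0.0012,-0.0199,0],[0.0012,-0.0199,0],[0.0012,-0.0199,0],[0.0012,-0.0199,0]],"yaw":[-2.72,-2.72,-2.72,-2.72,-2.72,-2.72,-2.72,-2.72,-2.72,-2.72,-2.72,-2.72,-2.72,-2.72,-2.72,-2.72,-2.72,-2.72,-2.72,-2.72],"jaw":[0.3,0.3,0.3,0.3,0.3,0.3,0.3,0.3,0.3,0.3,0.3,0.3,0.3,0.3,0.3,0.3,0.3,0.3,0.3,0.3]}' 60 >/dev/null
python3 - <<'E'
from st import *
for i in range(2): st(); manip.camera("side")
p=manip.camera("top"); print(fit(p,"case",(.528,-.021,-.296)))
cv2.imwrite("pics/s3.png",np.hstack([cv2.resize(q["frame"][y:y+80,x:x+80,::-1],None,fx=4.9,fy=4.9,interpolation=cv2.INTER_CUBIC) for q,x,y in ((p,215,125),(manip.camera("side"),225,130))]))
E
```

```text
13.93 pos [ 0.5219 -0.3512  0.1228] yawY -71.64 F [-0.2  0.5 -0.4] w 0.698 g 0.0 j [-0.05  0.51  0.76  1.61 -0.38  1.17 -0.45]
13.98 pos [ 0.5208 -0.3553  0.123 ] yawY -72.04 F [-3.3 -0.7  0.2] w 0.701 g 0.0 j [-0.05  0.51  0.77  1.61 -0.38  1.17 -0.46]
(array([ 0.52788138, -0.02118306, -0.29873091]), np.float64(0.17225360931549696))
```

View pics/s3.png

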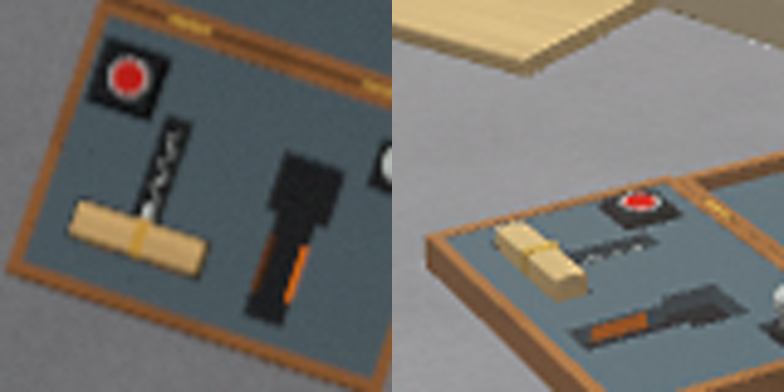

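The corkscrew sits low and level in its T cutout in both views. Next, the opener.

```bash
python3 -m jog '{"offset":[[0,0,-0.013],[0,0,-0.013],[0,0,-0.013],[0,0,-0.013],[0,0,-0.013],[0,0,-0.013],[0,0,-0.013],[0,0,-0.007]],"yaw":[0,0,0,0,0,0,0,0],"jaw":[0.3,0.3,0.3,0.3,0.3,0.3,0.3,0.3]}' >/dev/null; python3 st.py
python3 -m jog '{"offset":[[0,0,-0.006],[0,0,0],[0,0,0],[0,0,0],[0,0,0],[0,0,0],[0,0,0]],"yaw":[0,0,0,0,0,0,0],"jaw":[0.3,0.3,1,1,1,1,1]}' 80 >/dev/null; python3 st.py
```

```text
14.8 pos [ 0.522  -0.3483  0.0228] yawY -71.35 F [0.6 0.9 0.5] w 0.701 g 0.0 j [-0.    0.63  0.69  1.69 -0.46  1.   -0.4 ]
15.38 pos [ 0.5232 -0.3493  0.0203] yawY -71.36 F [-0.7  0.9  5.4] w 0.252 g 79.0 j [-0.    0.63  0.69  1.69 -0.46  0.99 -0.39]
```

```bash
python3 -m jog '{"offset":[[0,0,0.015],[0,0,0.025],[0,0,0.035],[0,0,0.035],[-0.0026,0.0186,0],[-0.0026,0.0186,0],[-0.0026,0.0186,0],[-0.0026,0.0186,0],[-0.0026,0.0186,0],[-0.0026,0.0186,0],[-0.0026,0.0186,0],[-0.0026,0.0186,0],[-0.0026,0.0186,0],[-0.0026,0.0186,0],[-0.0026,0.0186,0],[-0.0026,0.0186,0],[-0.0026,0.0186,0],[-0.0026,0.0186,0],[-0.0026,0.0186,0],[-0.0026,0.0186,0]],"yaw":[0,0,0,0,-2.22,-2.22,-2.22,-2.22,-2.22,-2.22,-2.22,-2.22,-2.22,-2.22,-2.22,-2.22,-2.22,-2.22,-2.22,-2.22],"jaw":[1,1,1,1,1,1,1,1,1,1,1,1,1,1,1,1,1,1,1,1]}' >/dev/null
python3 -m jog '{"offset":[[0,0,0],[0,0,0],[0,0,0]],"yaw":[0,0,0],"jaw":[1,1,1]}' >/dev/null
python3 hand2.py op -17 .0203 | grep -v "^\[.*\] 0.5"
```

```text
17.3 pos [ 0.4812 -0.0518  0.1297] yawY -106.87 F [ 0.1 -0.4 -1.3] w 0.249 g 78.8 j [-0.8   0.13  0.87  1.99 -0.11  1.08 -1.74]
[0, 1] [0.14 4.83] 0.1908
[1, 2] [ 5.45 -0.63] 0.1919
[0, 1, 2] [ 4.24 11.41 -4.37] 0.184
side 402
[([0.4067, -0.2926, 0.0031], 0.69), ([0.4147, -0.4238, -0.0013], 0.68)]
17.4 pos [ 0.4812 -0.0522  0.1295] yawY -106.94 F [-0.5  0.  -0.9] w 0.248 g 78.8 j [-0.8   0.13  0.87  1.99 -0.11  1.08 -1.74]
[0, 1] [-2.36  9.84] 0.9832
[1, 2] [9. 0.] 0.9859
[0, 1, 2] [-11.68  10.21  11.81] 0.9719
top 329
[([0.4041, -0.296, -0.001], 0.69), ([0.4156, -0.4195, -0.0008], 0.58)]
```

```bash
python3 - <<'E'
from st import *
for n in("side","top"):
    p=manip.camera(n); print(n,[(t["at"],t["score"]) for t in manip.tip_of(p,"opener") if t["at"][1]>-.2], [(t["at"],t["score"]) for t in manip.tip_of(p,"opener_cutout")][:2])
    if n=="side":
        o=st(); P=o["position"]; x,y,w,h=230,90,85,75; k=8
        im=cv2.resize(p["frame"][y:y+h,x:x+w,::-1],None,fx=k,fy=k,interpolation=cv2.INTER_CUBIC)
        pose=(P[0],P[1],np.radians(-17),P[2]-.0203)
        for z in (0,.028):
            cv2.polylines(im,[np.round((proj(p,world(rect(*OP,z),pose))-[x,y]+.5)*k).astype(np.int32)],1,(0,255,0),1)
        cv2.polylines(im,[np.round((proj(p,world(rect(.037,.075,-.02,.02,.008),pose))-[x,y]+.5)*k).astype(np.int32)],1,(255,0,255),1)
        cv2.imwrite("pics/s4.png",im)
E
```

```text
side [([0.4796, -0.0525, 0.1076], 0.69)] [([0.4803, -0.0518, 0.0094], 0.88), ([0.6097, 0.0557, 0.0049], 0.47)]
17.65 pos [ 0.4811 -0.0517  0.1291] yawY -106.91 F [ 0.2 -0.2 -1. ] w 0.251 g 78.8 j [-0.8   0.13  0.87  1.99 -0.11  1.07 -1.74]
top [] []
```

View pics/s4.png

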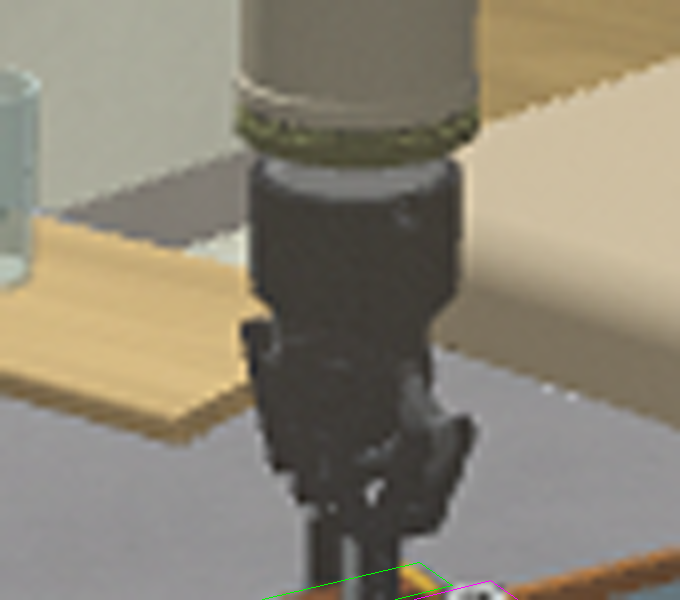

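```bash
python3 -m jog '{"offset":[[0.001,0.0004,-0.013],[0,0,-0.013],[0,0,-0.013],[0,0,-0.013],[0,0,-0.013],[0,0,-0.013],[0,0,0],[0,0,0],[0,0,0]],"yaw":[0,0,0,0,0,0,0,0,0],"jaw":[1,1,1,1,1,1,1,1,1]}'  >/dev/null; python3 st2.py
for i in 1 2 3; do python3 -m jog '{"offset":[[0,0,-0.0015],[0,0,-0.0015],[0,0,0]],"yaw":[0,0,0],"jaw":[1,1,1]}' >/dev/null; python3 st2.py; done
```

```text
18.55 pos [ 0.4825 -0.051   0.0518] yawY -106.88 F [ 0.   0.9 -0.5] w 0.246 g 78.8 j [-0.72  0.28  0.83  2.05 -0.26  0.91 -1.62]
T [-0.022 -0.034  0.031]
18.8 pos [ 0.4823 -0.0507  0.0483] yawY -106.87 F [-0.   0.1 -1. ] w 0.248 g 78.8 j [-0.72  0.29  0.82  2.05 -0.27  0.91 -1.62]
T [0.044 0.016 0.063]
19.05 pos [ 0.482  -0.0508  0.0449] yawY -106.87 F [-0.6  0.2 -0.8] w 0.252 g 78.8 j [-0.72  0.29  0.82  2.06 -0.27  0.9  -1.61]
T [ 0.002  0.041 -0.005]
19.3 pos [ 0.4819 -0.0508  0.0418] yawY -106.87 F [-0.2 -0.1 -1.5] w 0.249 g 78.8 j [-0.71  0.3   0.82  2.06 -0.28  0.89 -1.61]
T [-0.052  0.003 -0.037]
```

```bash
for i in 1 2 3 4; do python3 -m jog '{"offset":[[0,0,-0.001],[0,0,-0.001],[0,0,0]],"yaw":[0,0,0],"jaw":[1,1,1]}' >/dev/null; python3 st2.py; done
```

```text
19.55 pos [ 0.482  -0.0509  0.04  ] yawY -106.88 F [-0.3  0.9 -1.6] w 0.249 g 78.8 j [-0.71  0.3   0.81  2.06 -0.28  0.89 -1.6 ]
T [-0.02   0.076  0.03 ]
19.8 pos [ 0.4821 -0.0515  0.0381] yawY -106.91 F [-1.4 -4.4  0.4] w 0.248 g 79.0 j [-0.71  0.31  0.81  2.06 -0.29  0.89 -1.6 ]
T [-0.834  0.165 -0.016]
20.05 pos [ 0.4822 -0.0513  0.0361] yawY -106.9 F [-1.4 -5.7  0.9] w 0.246 g 79.1 j [-0.7   0.31  0.81  2.06 -0.29  0.88 -1.6 ]
T [-1.171  0.135 -0.018]
20.3 pos [ 0.4824 -0.0508  0.0342] yawY -106.88 F [-0.3 -3.6  3.6] w 0.249 g 79.4 j [-0.7   0.32  0.81  2.06 -0.3   0.88 -1.59]
T [-0.888  0.141  0.002]
```

Entering the ribs, with a slight push toward -y; I'll ease 0.7 mm to -y and press on.

```bash
python3 -m jog '{"offset":[[-0.0002,-0.0007,-0.001],[0,0,-0.001],[0,0,0]],"yaw":[0,0,0],"jaw":[1,1,1]}' >/dev/null; python3 st2.py; for i in 1 2; do python3 -m jog '{"offset":[[0,0,-0.001],[0,0,0]],"yaw":[0,0],"jaw":[1,1]}' >/dev/null; python3 st2.py; done
```

```text
20.55 pos [ 0.4822 -0.0512  0.0321] yawY -106.86 F [ 1.8 -2.9 -0.5] w 0.25 g 79.1 j [-0.7   0.32  0.8   2.06 -0.3   0.87 -1.59]
T [-0.581 -0.312  0.029]
20.72 pos [ 0.4821 -0.0513  0.031 ] yawY -106.86 F [ 1.6 -2.  -0.5] w 0.245 g 79.0 j [-0.7   0.32  0.8   2.06 -0.3   0.87 -1.59]
T [-0.547 -0.358  0.055]
20.88 pos [ 0.482  -0.0513  0.0302] yawY -106.87 F [ 0.1 -2.3  2.7] w 0.245 g 79.4 j [-0.7   0.32  0.8   2.06 -0.3   0.87 -1.59]
T [-0.386  0.002  0.038]
```

```bash
for i in 1 2 ; do python3 -m jog '{"offset":[[0,0,-0.001],[0,0,0]],"yaw":[0,0],"jaw":[1,1]}' >/dev/null; python3 st2.py; done
```

```text
21.05 pos [ 0.4821 -0.0513  0.0301] yawY -106.88 F [-7.  -1.  22.6] w 0.251 g 81.7 j [-0.69  0.32  0.8   2.06 -0.31  0.87 -1.59]
T [-0.2    1.643  0.108]
21.22 pos [ 0.4821 -0.0513  0.03  ] yawY -106.89 F [-15.1  -0.1  42.9] w 0.248 g 83.9 j [-0.69  0.33  0.8   2.06 -0.31  0.87 -1.58]
T [3.000e-03 3.323e+00 4.600e-02]
```

Hard stop at 10 mm underside height: home. Release with a limited opening, rise and retreat for a look.

```bash
python3 -m jog '{"offset":[[0,0,0.002],[0,0,0],[0,0,0],[0,0,0],[0,0,0],[0,0,0],[0,0,0.005],[0,0,0.01],[0,0,0.02],[0,0,0.03],[0,0,0.03],[0,0,0.03],[0,-0.025,0.01],[0,-0.025,0.01],[0,-0.03,0],[0,-0.03,0],[0,-0.03,0],[0,-0.03,0],[0,-0.03,0],[0,0,0]],"yaw":[0,0,0,0,0,0,0,0,0,0,0,0,0,0,0,0,0,0,0,0],"jaw":[1,0.55,0.55,0.55,0.55,0.55,0.55,0.55,0.55,0.55,0.55,0.55,0.55,0.55,0.55,0.55,0.55,0.55,0.55,0.55]}' 40 >/dev/null; python3 st2.py
python3 - <<'E'
from st import *
out=[]
for n,x,y in (("top",210,120),("side",225,130)):
    p=manip.camera(n); out.append(cv2.resize(p["frame"][y:y+90,x:x+105,::-1],None,fx=3.8,fy=3.8,interpolation=cv2.INTER_CUBIC))
    for k in ("corkscrew","opener","wine","mug","stopper","foil_cutter"): print(n,k,[(t["at"],t["score"]) for t in manip.tip_of(p,k)][:4])
cv2.imwrite("pics/s5.png",np.hstack(out))
E
```

```text
22.88 pos [ 0.4802 -0.258   0.1765] yawY -107.29 F [-0.  -1.2 -0.1] w 0.447 g 0.0 j [-0.45  0.29  1.01  1.79 -0.25  1.2  -1.24]
T [-0.038 -0.03   0.004]
top corkscrew []
top opener [([0.4804, -0.0528, 0.009], 0.67), ([0.4147, -0.4237, -0.0024], 0.67), ([0.224, -0.2794, 0.0012], 0.51)]
top wine [([0.5051, 0.5108, -0.003], 0.89)]
top mug [([0.5442, -0.5547, -0.001], 0.56), ([0.5064, 0.5108, -0.0035], 0.16)]
top stopper [([0.5516, -0.1331, 0.0146], 0.37)]
top foil_cutter [([0.6084, 0.0574, 0.007], 0.52)]
side corkscrew [([0.4992, 0.0429, 0.0109], 0.73)]
side opener [([0.4114, -0.4252, -0.0015], 0.78), ([0.4083, -0.2926, 0.0003], 0.77), ([0.2264, -0.2737, -0.0036], 0.71), ([0.608, 0.0574, 0.0072], 0.59)]
side wine [([0.5031, 0.5132, 0.0002], 0.92), ([0.5294, -0.0251, -0.001], 0.68)]
side mug [([0.5437, -0.5585, 0.0009], 0.87)]
side stopper [([0.5491, -0.1301, 0.0065], 0.67), ([0.4916, 0.0469, 0.0082], 0.63), ([0.548, -0.5564, 0.0013], 0.24)]
side foil_cutter [([0.6095, 0.0551, 0.0083], 0.58)]
```

View pics/s5.png

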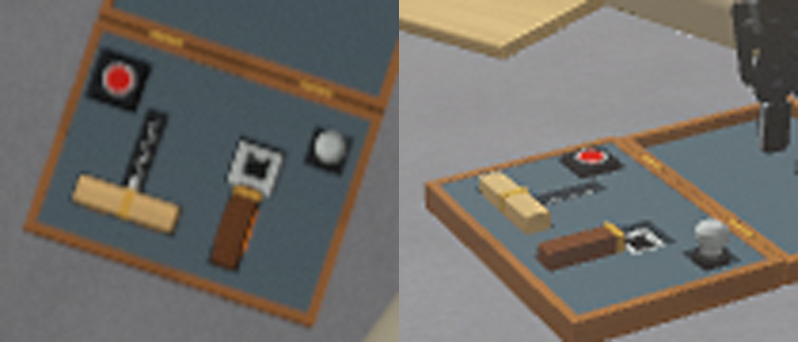

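Both tools lie low and level in their cutouts: corkscrew at (125,203) and opener at (240,205) in the crop. The foil cutter, stopper, wine bottle and mug haven't moved.

```bash
python3 -c "
from workcell import manip; print(manip.hand_in())"
```

```text
the job is handed in; nothing more can be done
None
```

I pressed the corkscrew and then the bottle opener fully home in their own cutouts and handed the job in at about 23 s; both stayed flat when released, and nothing else was moved.

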